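# Seat the forming die on the bench biscuit press and hold it pressed

## Task

Set up the biscuit press: swing its hinged guard gently up and back until it rests on its stop. Then pick up the round forming die by its knob, slide it across the bed until it drops over the locating pin hidden beneath it, and press it down until the sprung bed is fully down. Finish while still holding the die by its knob and pressing it fully down, and leave the other things on the table where they are.

Things in the scene. Friction and masses are not known exactly. Their poses are not given: they have to be found in the camera images.
- press: Low steel press base, 185 (x) x 200 (y) mm, top 30 mm high; origin under its centre, x points away from the robot to the hinge, z up. Two thin guard rests with rubber tips, 83 mm above the table, stand at x = -35, y = +-78 mm; two hinge posts, 96 mm high, at x = 82, y = +-88 mm.
- bed_centre (a point): Centre of the top of the sprung bed at rest, 40 mm above the table (does not sink with it); axes as the press's. The bed is an aluminium plate 84 (x) x 108 (y) mm. A steel locating pin, 10 mm thick, tip chamfered, stands 7 mm out of the bed. It is clamped in the dark slot along y: at x = 0 and anywhere from y = -13 to +13 mm of this point.
- bed (a joint): Sinking of the sprung bed: 0 m at rest, 0.006 m fully down on its stop. The spring carries the die's weight without moving and takes roughly 9 N of push on the die (up to 15 N is fine) to go fully down. The pin does not sink, so it goes deeper into the die.
- guard_handle (a point): Centre of the guard's handle, a black round bar 10 mm thick, 112 mm long, parallel to the hinge and 172 mm from its axis, on two arms 52 mm either side of its centre; a 40 mm gap lies between bar and clear guard panel (154 mm wide with its steel frame). Shut: nearest the robot, 88 mm above the table. Axes turn with the guard: x toward the hinge, y along the bar.
- guard_hinge (a point): Midpoint of the guard's hinge axis, at the far side of the press, 88 mm above the table, 92 mm beyond bed_centre; the axis runs along the press's y.
- guard (a joint): Angle of the guard: 0 shut (level, covering the bed), 1.57 upright, 1.75 leaning back on its stop, where it stays by its own weight. Damped, but it falls shut if let go before upright.
- die_knob (a point): Middle of the black knob of the forming die, an aluminium disc 76 mm across, 21 mm thick, about 0.25 kg, with a round blind hole 17 mm across and 16 mm deep in the centre of its flat underside. The knob on top is a round post 25 mm thick, from 21 to 59 mm above the underside; this point is 40 mm above the underside, on the axis; z up.
- cutter: Round steel pastry cutter, 51 mm across and 35 mm high, standing on the table; origin at the centre of its underside. To be left alone.
- nozzle: Steel piping nozzle, a cone 39 mm across and 50 mm high; origin at the centre of its underside. To be left alone.
- small_nozzle: Smaller steel piping nozzle, 32 mm across and 42 mm high; origin at the centre of its underside. To be left alone.
There are look-alikes about, which are no part of the job. What is meant by the part that bears die_knob is not orange or turquoise, and is the larger of those in its own colour.

How it is judged:
On the way, in this order (a step that is already met when the one before it is completed fails the run):
1. the guard rests back on its stop (value of joint guard above 1.68 rad), for 0.3 s.
2. the die has dropped over the pin and lies flat on the bed (z of die_knob in the frame of bed_centre below 0.0425 m and horizontal distance between die_knob and bed_centre below 0.02 m and angle between die_knob's own z axis and vertical below 0.06 rad), for 0.2 s.
At the end, for the whole second after the job is handed in: Guard back on its stop (over 1.68 rad); die flat (within 0.06 rad) over the pin, within 20 mm of the bed's centre, bed down at least 5 of its 6 mm (knob middle under 36.5 mm above bed_centre); fingers still hold the knob (grasp point within 26 mm of its middle, over 3 N on the die) (value of joint guard above 1.68 rad and value of joint bed above 0.005 m and z of die_knob in the frame of bed_centre below 0.0365 m and horizontal distance between die_knob and bed_centre below 0.02 m and angle between die_knob's own z axis and vertical below 0.06 rad and distance between the grasp point and die_knob below 0.026 m and contact force between the fingers and die above 3 N); the arm keeps its last pose, push and grip.
It fails at once if the guard is flung or dropped (faster than 1.5 rad/s) (velocity of joint guard above 1.5 rad/s or velocity of joint guard below -1.5 rad/s).
It fails at once if a bystander is moved more than 30 mm (distance of any of cutter, nozzle, small_nozzle from where it was at the start of the episode above 0.03 m).
It also fails if it takes over 64 s, if anything falls off the work surface, if the arm or the gripper's body presses on something with over 40 N, if the wrist force passes 120 N, or if a joint passes its speed limit or range.

## Robot

A 6-joint arm with a two-finger parallel gripper is mounted at the origin on the work surface; the furniture and walls round the work are solid. World frame = base frame: x ahead of the robot, y to its left, z up, the work surface at z = 0. Lengths are in m, angles in rad, forces in N, time in s.
With the tool pointing down it reaches from about 0.4 to 0.825 m from the base axis. Payload 7 kg.
Tool frame: the origin (TCP) lies midway between the tips of the shut fingers; the grasp point (between the pads) lies 19 mm behind it; z points along the fingers, y is the line along which they close (so a half turn about z gives the same grasp; the last joint's range is limited). The gripper opens to 88 mm and grips with 3 to 60 N. Pads are 19 mm wide; open, the fingers measure 130 mm over their backs; the gripper's body (78 mm by 193 mm) begins 47 mm behind the grasp point.
Start: joints at [1.57, 0.359, 0.012, 0, -1.224, -0.288], TCP at [0.192, 0.647, 0.2] pointing down, gripper open.
Joint ranges: [-3.07, 3.07], [-1.43, 2.12], [-1.02, 1.25], [-3.03, 1.67], [-3.05, -0], [-3.03, 3.03]. Speed limits (rad/s): [2.39, 2.39, 3.01, 3.14, 3.14, 3.14].

## Interface

Orientations are given as a rotation vector (axis times angle).
In Python, from plant import bot gives the robot as it stands. The module is installed in compiled form; this text tells all that it offers.
- The arm moves only by the tool jog_arm, never from a script. Its argument "commands" is a list of rows, each a list of 4 numbers: the shift along the tool's x, y, z in units of 25 mm (1.0 is 25 mm), then the turn about the tool's z in units of 5 degrees (1.0 is 5 degrees). A call has 1 to 10 rows; each row is the pose to reach, as a shift and turn from the pose commanded when the call began, along the tool's axes at that moment; what a row does not reach only later rows make up. A row lasts 1/10 s, in which the tool goes at most 50 mm and 8.59 degrees, less where a joint would pass 70% of its speed; a pose out of reach is approached as far as the arm can. A call with a gripper value outside its range is refused whole. "jaw" is the opening, from 0 (shut) to 1 (fully open), set as the call begins (left out, the last holds). The fingers move at their own pace and stop on an object; the grip force is fixed at half the most. Time passes only in rows, so rows that repeat a pose let the fingers close. It gives the time, the measured TCP pose, the force, the opening and the grip force at its end, in the units of the state.
- bot.get_obs(): the state, without advancing time (a new reading comes with each control period).
- bot.read_camera(name): name is "side" or "top"; returns a dict with "color" (420x560x3 uint8, red, green, blue), "depth" (420x560 float32, m along the optical axis (not along the pixel's ray), 0 where there is no reading), "K" (3x3 intrinsics, pixels), "k1" (the pictures are not rectified: a ray, as slopes to the right and down, at radius r is drawn at 1 + k1 r^2 times it, then the intrinsics apply), "position" and "rotation" of the camera in the world. Camera axes: x right, y up, looking along -z (the intrinsics and any distortion apply to the point x, -y, -z); pixel columns grow to the right and rows downward; lengths in m; the calibration is good to about 2 mm. A picture is of the moment at which its call begins.
- bot.job_done(): hands the job in; it is judged then, once.
The state is a dict: "t": time; "joint_positions": joint angles; "qvel": joint speeds; "joint_torque": joint torques, N m; "tcp_pos": TCP position; "eef_rot": TCP orientation; "force": force on the tool from outside, world axes, zero at the start; "wrist_torque": the same for the moment, N m; "opening": finger opening in m; "gripper_force": force on a finger pad.
Only numpy, scipy, OpenCV 4.12 (cv2) and the standard library are available. Lean on these libraries where they do the work, as an engineer would, in place of code of your own. Each camera call takes 0.05 s, during which the arm holds its last target. There are 200 camera calls.

## Working session

There is one attempt and no reset: what is moved stays moved. The work goes in short steps, Python scripts to look and compute and a tool call to move; the robot and the scene stay as the last step left them, time stands still between calls to the robot, and variables do not carry over. Pictures are saved under pics/ and viewed, at most 10 in all, crops included, and the job is handed in when it is done.

Besides the shell and the picture viewer there is one more tool, called after ">>>" as name([rows], argument=value, ...), one row to a line, values as JSON. jog_arm: Moves the arm, as the interface text tells. Its arguments: {"type":"object","properties":{"commands":{"type":"array"},"jaw":{"type":"number"}},"required":["commands"]}

```bash
mkdir -p pics; cat > h.py <<'E'
import numpy as np, cv2
from plant import bot
from scipy.spatial.transform import Rotation as R
def cam(n):
    c=bot.read_camera(n); c['R']=np.array(c['rotation']); 
    if c['R'].shape!=(3,3): c['R']=R.from_rotvec(c['R']).as_matrix()
    return c
def rays(c,uv):
    K=np.array(c['K']); uv=np.atleast_2d(uv).astype(float)
    p=cv2.undistortPoints(uv[:,None,:],K,np.array([c['k1'],0,0,0.])).reshape(-1,2)
    return np.c_[p[:,0],-p[:,1],-np.ones(len(p))]@c['R'].T
def onz(c,uv,z):
    d=rays(c,uv); o=np.array(c['position']); return o+d*((z-o[2])/d[:,2])[:,None]
def depthpts(c,uv):
    uv=np.atleast_2d(uv).astype(int); return np.array(c['position'])+rays(c,uv)*c['depth'][uv[:,1],uv[:,0]][:,None]
E
python3 - <<'E'
from h import *
for n in('top','side'):
    c=cam(n); cv2.imwrite(f'pics/{n}0.png',cv2.resize(c['color'][:,:,::-1],(784,588))); print(n,c['position'],c['R'].round(3).tolist(),c['k1'],c['K'])
    np.savez(f'{n}0.npz',**c)
o=bot.get_obs(); print(o)
E
```

```text
top [ 0.36430961 -0.10270181  0.9786198 ] [[-0.007, 0.991, -0.131], [-1.0, -0.005, 0.018], [0.017, 0.131, 0.991]] 0.0402440309819189 [[404.28000667   0.         282.53772187]
 [  0.         404.28000667 207.05969991]
 [  0.           0.           1.        ]]
side [ 0.50951377 -0.82502446  0.53215761] [[0.998, -0.029, 0.059], [0.065, 0.53, -0.845], [-0.007, 0.847, 0.531]] -0.08486079020102097 [[398.22747645   0.         279.0915656 ]
 [  0.         398.22747645 214.49805135]
 [  0.           0.           1.        ]]
{'t': 0.1, 'joint_positions': array([ 1.57011649e+00,  3.59326373e-01,  1.11414505e-02, -2.93437520e-04,
       -1.22410414e+00, -2.88097151e-01]), 'qvel': array([-0.00242001, -0.00211098,  0.00177215,  0.00061792,  0.00148552,
       -0.00094616]), 'joint_torque': array([-9.00665073e-04, -5.84164023e+01,  2.93751651e+01,  7.01545805e+00,
        1.01207089e-02, -5.63801746e-05]), 'tcp_pos': array([0.19212799, 0.64657648, 0.19930802]), 'eef_rot': array([ 3.10737783e+00, -4.51972310e-01, -9.30691296e-05]), 'force': array([-0.2869583 , -0.97421852,  0.44414113]), 'wrist_torque': array([ 0.01003571, -0.0042671 , -0.04061624]), 'gripper_force': 0.0, 'opening': 0.08703785869178414}
```

View pics/top0.png

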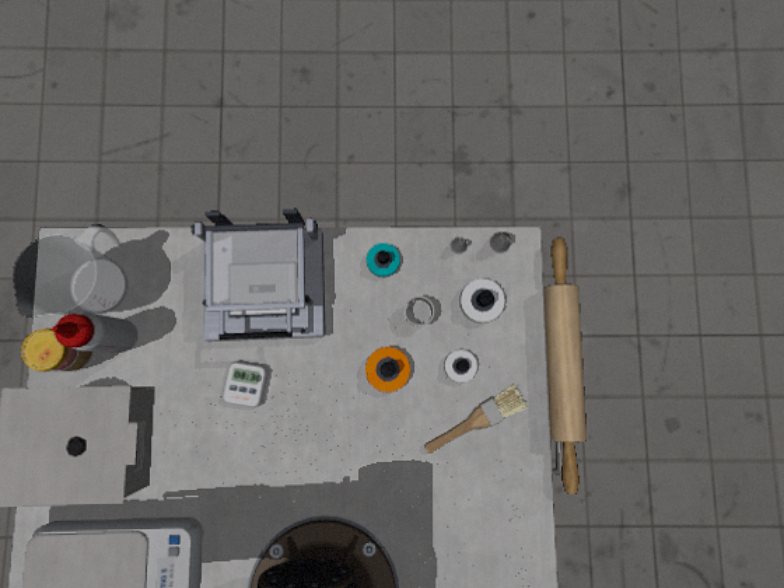

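View pics/side0.png

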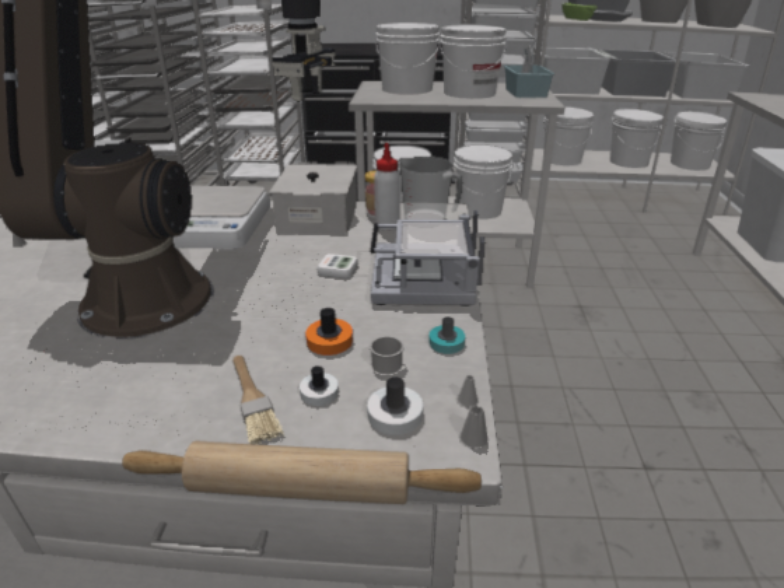

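Top view (784-px scale): die look-alikes are orange (388,369), turquoise (383,260), small white (461,366) and large white (483,300). The large white one fits, being neither orange nor turquoise and the larger of its colour. The press is at about (265,280), with the guard handle bar at about (258,335). Cutter is at (422,310), nozzles at (460,244) and (501,241).

```bash
python3 - <<'E'
from h import *
L=lambda n:dict(np.load(n+'0.npz'))
t=L('top'); s=L('side')
a=cv2.resize(t['color'][145:255,135:240],None,fx=4,fy=4,interpolation=2); b=cv2.resize(t['color'][180:285,250:370],None,fx=3,fy=3,interpolation=2)
im=np.zeros((445,790,3),np.uint8); im[:440,:420]=a; im[:315,430:790]=b
cv2.imwrite('pics/crop.png',im[:,:,::-1])
hsv=cv2.cvtColor(t['color'],cv2.COLOR_RGB2HSV)
g=hsv[:,:,2].astype(int); sat=hsv[:,:,1]
# dies: bright
m=((g>215)&(sat<30)).astype(np.uint8); m[:, :305]=0;m[:190]=0;m[285:]=0;m[:,370:]=0
for c in cv2.findContours(m,0,2)[0]:
    if cv2.contourArea(c)>150:
        (u,v),r=cv2.minEnclosingCircle(c); e=cv2.fitEllipse(c); w=onz(t,[u,v],.021)[0]; w2=onz(t,e[0],.021)[0]; print('white',u,v,r,w.round(4),w2.round(4),'diam',2*r*(.9786-.021)/404)
k=((g<60)).astype(np.uint8); k[:,:305]=0;k[:190]=0;k[285:]=0;k[:,370:]=0
for c in cv2.findContours(k,0,2)[0]:
    if cv2.contourArea(c)>40:
        e=cv2.fitEllipse(c); print('black',e, onz(t,e[0],.059).round(4))
for n,c,box in(('top',t,(130,150,240,245)),('side',s,(255,140,350,225))):
    uu,vv=np.meshgrid(np.arange(box[0],box[2]),np.arange(box[1],box[3])); uv=np.c_[uu.ravel(),vv.ravel()]
    P=depthpts(c,uv); q=c['color'][uv[:,1],uv[:,0]].max(1)
    for lo,hi in((.024,.034),(.078,.099)):
        z=(P[:,2]>lo)&(P[:,2]<hi); 
        r=cv2.minAreaRect(P[z,:2].astype(np.float32)*1000); print(n,lo,z.sum(),r)
    z=(P[:,2]>.08)&(P[:,2]<.1)&(q<50); print(n,'bar',z.sum(),P[z].min(0),P[z].max(0),P[z].mean(0)); 
    if z.sum()>5:
        print(cv2.minAreaRect(P[z,:2].astype(np.float32)*1000))
E
```

```text
black ((329.7170715332031, 260.6366271972656), (8.893433570861816, 10.930200576782227), 92.55435943603516) [[ 0.3635 -0.2248  0.059 ]]
black ((345.6544494628906, 213.9912567138672), (12.240795135498047, 14.66645622253418), 36.218017578125) [[ 0.4693 -0.2639  0.059 ]]
top 0.024 2027 ((502.19903564453125, 103.8340835571289), (185.7271270751953, 200.98800659179688), 1.9300791025161743)
top 0.078 5002 ((507.02581787109375, 104.8936538696289), (199.7847442626953, 197.2559814453125), 1.2898739576339722)
top bar 355 [0.40669213 0.00811725 0.08044383] [0.60574991 0.20105193 0.09987277] [0.47985437 0.09840828 0.09057444]
((505.95684814453125, 102.86390686035156), (196.4382781982422, 193.18344116210938), 1.3017480373382568)
side 0.024 1554 ((493.8921203613281, 207.2393798828125), (204.42088317871094, 431.1992492675781), 7.3536553382873535)
side 0.078 1894 ((506.7602233886719, 167.08529663085938), (196.7760467529297, 329.22039794921875), 1.8545722961425781)
side bar 42 [0.41285993 0.01871148 0.08033138] [0.47499941 0.14812119 0.09375479] [0.42523591 0.07906609 0.08994029]
((424.66473388671875, 74.00531005859375), (43.91755676269531, 143.4658203125), 25.917987823486328)
```

View pics/crop.png

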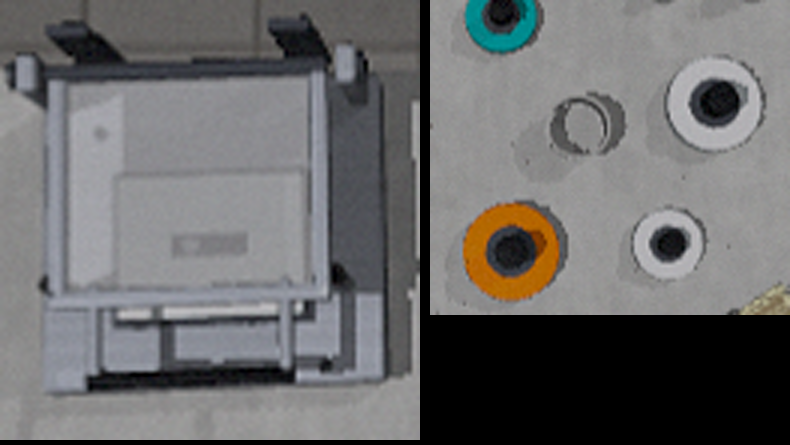

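The crop confirms the large white die, at crop (715,105) and roughly twice the size of the other white one at (668,243). In the press crop the bar spans crop x 88–295 at row 380, and the pin shows through the panel at about (190,243).

```bash
cat >> h.py <<'E'
def goto(p,yaw):
    "needed row to bring TCP to p with tool x at world yaw (deg)"
    o=bot.get_obs(); M=R.from_rotvec(o['eef_rot']).as_matrix(); d=M.T@(np.array(p)-o['tcp_pos'])
    y=np.degrees(np.arctan2(M[1,0],M[0,0])); print('tcp',o['tcp_pos'].round(4),'yaw',y.round(2),'tilt',M[2].round(4),'row',(d/.025).round(2),((y-yaw+180)%360-180).round(2)/5,'t',o['t'],'F',o['force'].round(1))
E
python3 - <<'E'
from h import *
L=lambda n:dict(np.load(n+'0.npz'))
t=L('top')
uu,vv=np.meshgrid(np.arange(560),np.arange(420)); P=depthpts(t,np.c_[uu.ravel(),vv.ravel()]).reshape(420,560,3)
ok=t['depth']>0
m=ok&(P[...,1]>.22)&(P[...,0]>.1)&(P[...,0]<.65); 
for y0 in np.arange(.2,.8,.1):
    q=m&(P[...,1]>y0)&(P[...,1]<y0+.1); print('y',y0.round(1),'maxz',P[q][:,2].max() if q.any() else None)
# bar
g=t['color'].max(2).astype(int)
b=((g<45)).astype(np.uint8); b[:230]=0;b[250:]=0;b[:,:150]=0;b[:,215:]=0
c=max(cv2.findContours(b,0,2)[0],key=cv2.contourArea); x,y,w,h=cv2.boundingRect(c); print(x,y,w,h, [g[238+k,180] for k in range(-6,8)])
ys,xs=np.nonzero(b); W=onz(t,np.c_[xs,ys],.091); print(len(W),W.mean(0), np.polyfit(W[:,1],W[:,0],1), W.min(0),W.max(0))
print('bar ends',onz(t,[[x-.5,y+h/2],[x+w-.5,y+h/2]],.09).round(4))
# press top rect + frame edges
q=ok&(abs(P[...,2]-.030)<.004)&(P[...,1]<.21)&(P[...,1]>-.02)&(P[...,0]>.35); print('press',q.sum(),cv2.minAreaRect(P[q][:,:2].astype(np.float32)*1000))
print('pin',onz(t,[182.5,205.7],.047).round(4))
# die via depth & colour
q=ok&(abs(P[...,2]-.021)<.006)&(abs(P[...,1]+.26)<.06)&(abs(P[...,0]-.46)<.06)
(u,r)=cv2.minEnclosingCircle(P[q][:,:2].astype(np.float32)*1000); print('die depth',u,r,q.sum(),P[q].mean(0))
gm=((g>200)&(t['color'].min(2)>180)).astype(np.uint8); gm[:,:320]=0;gm[:,370:]=0;gm[:190]=0;gm[240:]=0
c=max(cv2.findContours(gm,0,2)[0],key=cv2.contourArea); W=onz(t,c.reshape(-1,2).astype(float),.021)[:,:2]; print('die col',cv2.minEnclosingCircle(W.astype(np.float32)*1000))
goto([.412,.10,.25],-88.1)
E
```

```text
y 0.2 maxz 0.10807032297245078
y 0.3 maxz 0.19694574017527033
y 0.4 maxz 0.1386685409627758
y 0.5 maxz None
y 0.6 maxz None
y 0.7 maxz None
y 0.8 maxz None
157 237 52 6 [np.int64(155), np.int64(157), np.int64(136), np.int64(82), np.int64(81), np.int64(49), np.int64(18), np.int64(30), np.int64(31), np.int64(34), np.int64(100), np.int64(148), np.int64(143), np.int64(144)]
207 [0.41266796 0.10108625 0.091     ] [-0.02881558  0.41558082] [0.40670165 0.04458616 0.091     ] [0.4171929  0.15458611 0.091     ]
bar ends [[0.4112 0.1559 0.09  ]
 [0.4102 0.0436 0.09  ]]
press 1958 ((502.07830810546875, 103.61524963378906), (185.68417358398438, 200.76162719726562), 2.0516879558563232)
pin [[0.492  0.1117 0.047 ]]
die depth (472.37982177734375, -267.782958984375) 37.96982192993164 659 [ 0.47168077 -0.26614054  0.02073182]Traceback (most recent call last):
  File "<stdin>", line 22, in <module>
ValueError: max() iterable argument is empty
```

```bash
python3 - <<'E'
from h import *
goto([.412,.1005,.33],-88.1)
E
```

```text
tcp [0.1921 0.6466 0.1993] yaw -16.55 tilt [ 2.0e-04  1.5e-03 -1.0e+00] row [14.65 18.44 -5.2 ] 14.309999999999999 t 0.1 F [-0.3 -1.   0.4]
```

>>> jog_arm([
  [0,0,-2,0],
  [0,0,-4,0],
  [0,0,-5.2,0],
  [0,0,-5.2,0],
], jaw=0.33)

```text
t: 0.5
tcp_pos: [0.193, 0.6487, 0.3359]
eef_rot: [-3.101, 0.451, -0.001]
force: [-0.0, 0.3, 0.1]
opening: 0.0612
gripper_force: 0.0
```

>>> jog_arm([
  [1,1.3,0,1],
  [2,2.6,0,2],
  [3,3.9,0,3],
  [4,5.2,0,4],
  [5,6.5,0,5],
  [6,7.8,0,6],
  [7,9,0,7],
  [8,10,0,8],
  [9,11.5,0,9],
  [9,11.5,0,9],
])

```text
t: 1.5
tcp_pos: [0.3266, 0.3035, 0.3305]
eef_rot: [-2.694, 1.615, 0.0]
force: [-0.7, 0.6, 1.1]
opening: 0.0293
gripper_force: 0.0
```

```bash
python3 - <<'E'
from h import *
goto([.412,.1005,.2],-88.1)
E
```

```text
tcp [0.3266 0.3035 0.3305] yaw -61.86 tilt [-3.e-04 -3.e-04 -1.e+00] row [8.77 0.82 5.22] 5.247999999999999 t 1.5 F [-0.7  0.6  1.1]
```

>>> jog_arm([
  [1.5,0.1,0.5,1],
  [3,0.3,1.5,2],
  [4.5,0.4,2.5,3],
  [6,0.6,3.5,4],
  [7.5,0.7,4.5,5],
  [8.8,0.8,5.2,5.25],
  [8.8,0.8,5.2,5.25],
  [8.8,0.8,5.2,5.25],
])

```text
t: 2.3
tcp_pos: [0.4132, 0.1037, 0.1996]
eef_rot: [2.261, -2.179, -0.0]
force: [-0.5, -0.2, 1.1]
opening: 0.0288
gripper_force: 0.0
```

```bash
python3 - <<'E'
from h import *
goto([.412,.1005,.07],-88.1)
c=cam('side'); cv2.imwrite('pics/s1.png',cv2.resize(c['color'][60:260,200:400,::-1],(600,600)))
E
```

```text
tcp [0.4132 0.1037 0.1996] yaw -87.89 tilt [ 9.0e-04  1.2e-03 -1.0e+00] row [0.12 0.05 5.19] 0.041999999999999996 t 2.3 F [-0.5 -0.2  1.1]
```

View pics/s1.png

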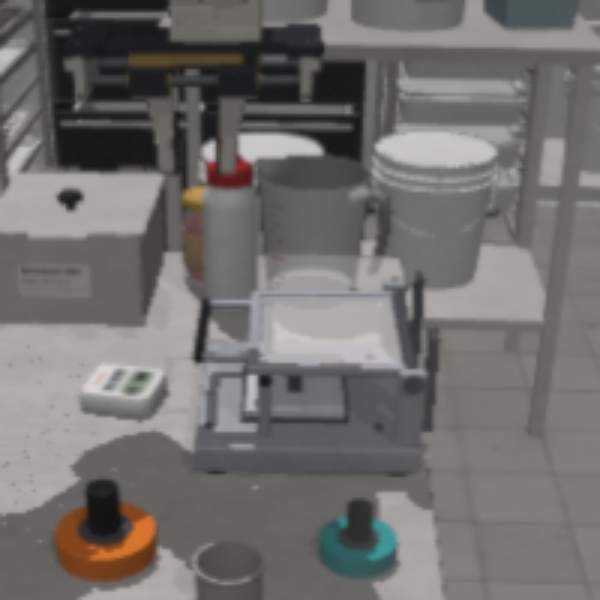

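The gripper is above the press, with its fingers at (165,150) and (230,150) straddling the bar's line. The bar is at (203,330).

>>> jog_arm([
  [0.1,0.05,1,0],
  [0.1,0.05,2,0],
  [0.1,0.05,3,0],
  [0.1,0.05,4,0],
  [0.1,0.05,4.8,0],
  [0.1,0.05,5.2,0],
  [0.1,0.05,5.2,0],
])

```text
t: 3.05
tcp_pos: [0.4116, 0.1024, 0.0696]
eef_rot: [2.264, -2.175, -0.0]
force: [-0.4, -0.1, 1.1]
opening: 0.0289
gripper_force: 0.0
```

>>> jog_arm([
  [0,0,0,0],
  [0,0,0,0],
  [0,0,0,0],
  [0,0,0,0],
  [0,0,0,0],
  [0,0,0,0],
], jaw=0)

```text
t: 3.65
tcp_pos: [0.4122, 0.1018, 0.0704]
eef_rot: [-2.263, 2.178, -0.0]
force: [-0.2, 0.4, 0.0]
opening: 0.0004
gripper_force: 0.0
```

```bash
cat > g.py <<'E'
from h import *
# arc rows from current TCP: hinge dir at yaw psi
import sys
o=bot.get_obs(); M=R.from_rotvec(o['eef_rot']).as_matrix()
psi=np.radians(2.0); ax=np.array([np.cos(psi),np.sin(psi),0]); r=.172
th0=float(sys.argv[1])
for th in np.arange(th0+.1,th0+1.05,.1):
    th=min(th,1.78)
    d=ax*r*(np.cos(th0)-np.cos(th))+np.array([0,0,1])*r*(np.sin(th)-np.sin(th0))
    print(round(th,2),(M.T@d/.025).round(2))
E
python3 g.py 0; python3 -c "
from h import *
goto([.412,.1005,.07],-88.1)"
```

```text
0.1 [-0.   -0.03 -0.69]
0.2 [ 0.   -0.14 -1.37]
0.3 [ 0.   -0.31 -2.03]
0.4 [ 0.   -0.54 -2.68]
0.5 [ 0.   -0.84 -3.3 ]
0.6 [ 0.   -1.2  -3.88]
0.7 [ 0.   -1.62 -4.43]
0.8 [ 0.01 -2.09 -4.93]
0.9 [ 0.01 -2.61 -5.39]
1.0 [ 0.01 -3.16 -5.79]
tcp [0.4122 0.1018 0.0704] yaw -87.81 tilt [-3.e-04 -3.e-04 -1.e+00] row [0.05 0.01 0.01] 0.057999999999999996 t 3.65 F [-0.2  0.4  0. ]
```

```bash
python3 - <<'E'
from h import *
c=cam('side'); t=cam('top'); np.savez('s2.npz',**c); np.savez('t2.npz',**t)
im=np.hstack([cv2.resize(c['color'][120:220,240:340,::-1],(400,400),interpolation=2),cv2.resize(t['color'][150:250,135:235,::-1],(400,400),interpolation=2)])
cv2.imwrite('pics/c2.png',im)
E
```

```text
(no output)
```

View pics/c2.png

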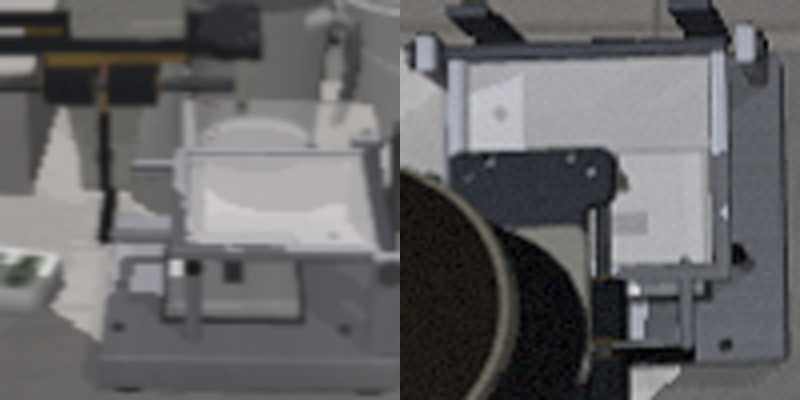

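The side crop (left half) shows the shut fingers at about (105,180), by the arm ends at (140,235). The top crop shows the bar along row 350. The jaw shut fully without the bar, so I'm checking the bar's real location by depth.

```bash
python3 - <<'E'
from h import *
for f in('top0','t2','side0','s2'):
    c=dict(np.load(f+'.npz')); u0,v0,u1,v1=(150,225,235,250) if 't' ==f[0] else (255,140,300,200)
    uu,vv=np.meshgrid(np.arange(u0,u1),np.arange(v0,v1)); uv=np.c_[uu.ravel(),vv.ravel()]; P=depthpts(c,uv); g=c['color'][uv[:,1],uv[:,0]].max(1)
    k=(g<50)&(P[:,0]>.38)&(P[:,0]<.44)&(P[:,1]>.03)&(P[:,1]<.17)
    print(f,k.sum(),'z pct',np.percentile(P[k,2],[5,25,50,75,95]).round(4) if k.any() else '')
    for y0 in np.arange(.03,.17,.02):
        q=k&(P[:,1]>=y0)&(P[:,1]<y0+.02)&(P[:,2]>.06)
        if q.sum()>1: print('  y%.2f'%y0,q.sum(),'x',P[q,0].min().round(4),np.median(P[q,0]).round(4),P[q,0].max().round(4),'z',P[q,2].min().round(4),np.median(P[q,2]).round(4),P[q,2].max().round(4))
E
```

```text
top0 219 z pct [0.0854 0.0903 0.0916 0.0926 0.0941]
  y0.03 10 x 0.4102 0.4134 0.4191 z 0.0856 0.0909 0.0956
  y0.05 36 x 0.4102 0.4135 0.4172 z 0.0865 0.092 0.0949
  y0.07 39 x 0.4084 0.4127 0.4173 z 0.0876 0.0916 0.0948
  y0.09 39 x 0.4084 0.4127 0.4174 z 0.0862 0.0917 0.096
  y0.11 35 x 0.4085 0.4128 0.4153 z 0.0881 0.0921 0.0939
  y0.13 39 x 0.4067 0.411 0.4158 z 0.0832 0.0916 0.0939
  y0.15 11 x 0.4067 0.411 0.4133 z 0.0875 0.0913 0.0929
t2 933 z pct [0.0918 0.1867 0.3373 0.3894 0.4547]
  y0.03 10 x 0.4103 0.4135 0.4168 z 0.0876 0.0907 0.095
  y0.05 776 x 0.3812 0.402 0.4358 z 0.0887 0.3558 0.4695
  y0.07 141 x 0.3877 0.4105 0.4351 z 0.0878 0.1857 0.2105
side0 35 z pct [0.0892 0.091  0.0914 0.0925 0.0935]
  y0.03 6 x 0.4145 0.416 0.4175 z 0.0877 0.09 0.0935
  y0.05 5 x 0.4155 0.4176 0.4184 z 0.0906 0.0913 0.0926
  y0.07 6 x 0.4139 0.4157 0.4172 z 0.0911 0.0923 0.0934
  y0.09 5 x 0.4143 0.4156 0.4175 z 0.0909 0.092 0.0938
  y0.11 8 x 0.4129 0.4154 0.4176 z 0.0898 0.0919 0.0935
  y0.13 5 x 0.4131 0.4141 0.4172 z 0.0907 0.0913 0.0914
s2 163 z pct [0.0911 0.1245 0.1712 0.1765 0.1813]
  y0.03 7 x 0.4147 0.417 0.4174 z 0.0876 0.0901 0.0931
  y0.05 111 x 0.3907 0.4187 0.4392 z 0.0905 0.1747 0.1836
  y0.07 7 x 0.4134 0.4162 0.417 z 0.0904 0.0913 0.1763
  y0.09 38 x 0.4108 0.4133 0.4156 z 0.0911 0.1218 0.1429
```

```bash
python3 - <<'E'
from h import *
o=bot.get_obs(); print(o['opening'],o['gripper_force'],o['tcp_pos'],o['force'])
c=dict(np.load('s2.npz')); Rm=c['R']
def proj(p):
    q=Rm.T@(np.array(p)-c['position']); s=np.array([q[0],-q[1]])/-q[2]; s=s*(1+c['k1']*(s@s)); return c['K'][:2,:2]@s+c['K'][:2,2]
im=cv2.resize(c['color'][110:200,235:315,::-1],(640,720)[0:2],interpolation=cv2.INTER_NEAREST)
im=cv2.resize(c['color'][120:190,235:315,::-1],(640,560),interpolation=cv2.INTER_NEAREST)
t=o['tcp_pos']
for p,col in((t,(0,0,255)),(t+[0,0,.019],(0,255,0)),([.414,.045,.088],(255,0,0)),([.411,.156,.088],(255,0,0)),([.412,.102,.088],(255,0,255))):
    u=(proj(p)-[235,120]+.5)*8; print(proj(p)); cv2.circle(im,tuple(int(x) for x in u),4,col,1)
cv2.imwrite('pics/c3.png',im)
E
```

```text
0.0006893412446360111 0.0 [0.41215195 0.10180642 0.07022569] [-0.18811471 -0.21279675  0.25364029]
[266.23334747 174.84086715]
[266.06142493 168.21248541]
[264.66294545 178.66041866]
[267.52537548 159.9433124 ]
[266.02090916 168.61010397]
```

View pics/c3.png

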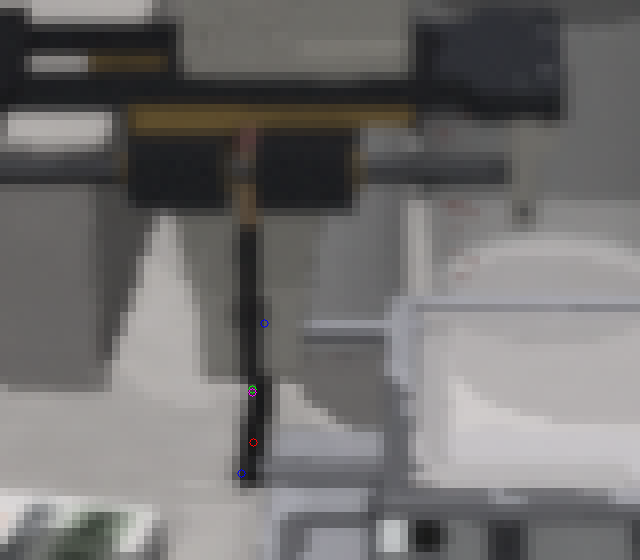

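The enlarged crop shows the finger wedges ending at about row 383, while the reported TCP projects to row 442. I'm measuring where the fingertips really are by depth.

```bash
python3 - <<'E'
from h import *
c=dict(np.load('s2.npz'))
for u in(259,261,263,265,266,268,270,272):
    print(u,[tuple(depthpts(c,[u,v])[0].round(3)) for v in(150,156,160,163,165,166,167,168,170)])
E
```

```text
259 [(np.float64(0.397), np.float64(0.091), np.float64(0.144)), (np.float64(0.397), np.float64(0.089), np.float64(0.129)), (np.float64(0.364), np.float64(0.351), np.float64(-0.001)), (np.float64(0.367), np.float64(0.323), np.float64(0.001)), (np.float64(0.368), np.float64(0.314), np.float64(-0.002)), (np.float64(0.369), np.float64(0.304), np.float64(-0.0)), (np.float64(0.369), np.float64(0.3), np.float64(-0.002)), (np.float64(0.37), np.float64(0.293), np.float64(-0.002)), (np.float64(0.372), np.float64(0.279), np.float64(-0.002))]
261 [(np.float64(0.402), np.float64(0.092), np.float64(0.143)), (np.float64(0.402), np.float64(0.088), np.float64(0.129)), (np.float64(0.401), np.float64(0.088), np.float64(0.118)), (np.float64(0.401), np.float64(0.091), np.float64(0.109)), (np.float64(0.4), np.float64(0.092), np.float64(0.103)), (np.float64(0.401), np.float64(0.087), np.float64(0.102)), (np.float64(0.4), np.float64(0.093), np.float64(0.096)), (np.float64(0.377), np.float64(0.288), np.float64(0.0)), (np.float64(0.379), np.float64(0.273), np.float64(0.001))]
263 [(np.float64(0.407), np.float
[... 2464 characters left out ...]
0.423), np.float64(0.092), np.float64(0.098)), (np.float64(0.404), np.float64(0.294), np.float64(-0.002)), (np.float64(0.405), np.float64(0.28), np.float64(-0.002))]
272 [(np.float64(0.429), np.float64(0.093), np.float64(0.144)), (np.float64(0.429), np.float64(0.089), np.float64(0.129)), (np.float64(0.429), np.float64(0.091), np.float64(0.118)), (np.float64(0.429), np.float64(0.09), np.float64(0.11)), (np.float64(0.429), np.float64(0.092), np.float64(0.103)), (np.float64(0.429), np.float64(0.091), np.float64(0.101)), (np.float64(0.41), np.float64(0.297), np.float64(0.001)), (np.float64(0.411), np.float64(0.292), np.float64(-0.001)), (np.float64(0.411), np.float64(0.282), np.float64(-0.002))]
```

The fingertips are really at z≈0.0955, about 25 mm above the reported TCP (0.070), so they closed just above the bar. I'll reopen, go 25 mm lower and close again.

>>> jog_arm([
  [0,0,0,0],
  [0,0,0,0],
  [0,0,0,0],
  [0,0,0,0],
  [0,0.05,0.3,0],
  [0,0.05,0.6,0],
  [0,0.05,0.9,0],
  [0,0.05,1.1,0],
  [0,0.05,1.1,0],
], jaw=0.33)

```text
t: 4.65
tcp_pos: [0.4103, 0.1013, 0.0417]
eef_rot: [2.262, -2.177, -0.0]
force: [0.3, -0.6, 0.4]
opening: 0.028
gripper_force: 0.0
```

>>> jog_arm([
  [0,0,0,0],
  [0,0,0,0],
  [0,0,0,0],
  [0,0,0,0],
  [0,0,0,0],
], jaw=0)

```text
t: 5.15
tcp_pos: [0.4144, 0.1025, 0.0441]
eef_rot: [-2.262, 2.173, -0.005]
force: [13.9, -8.3, -1.4]
opening: 0.0092
gripper_force: 30.1
```

```bash
python3 g.py 0; python3 -c "
from h import *
goto([.412,.1005,.07],-88.1)"
```

```text
0.1 [-0.   -0.04 -0.69]
0.2 [-0.   -0.15 -1.37]
0.3 [-0.   -0.32 -2.03]
0.4 [ 0.   -0.56 -2.68]
0.5 [ 0.   -0.86 -3.29]
0.6 [ 0.   -1.22 -3.88]
0.7 [ 0.   -1.64 -4.42]
0.8 [ 0.01 -2.12 -4.92]
0.9 [ 0.01 -2.63 -5.37]
1.0 [ 0.01 -3.2  -5.77]
tcp [0.4144 0.1025 0.0441] yaw -87.71 tilt [-9.0e-04 -5.8e-03 -1.0e+00] row [ 0.07  0.09 -1.03] 0.078 t 5.15 F [13.9 -8.3 -1.4]
```

>>> jog_arm([
  [0,-0.08,-0.17,0],
  [0,-0.16,-0.45,0],
  [0,-0.2,-0.8,0],
  [0,-0.25,-1.2,0],
  [0,-0.34,-1.7,0],
  [0,-0.46,-2.03,0],
  [0,-0.58,-2.37,0],
  [0,-0.7,-2.7,0],
  [0,-0.85,-3.0,0],
  [0,-1.0,-3.3,0],
])

```text
t: 6.15
tcp_pos: [0.4344, 0.1028, 0.1255]
eef_rot: [2.262, -2.178, -0.003]
force: [-6.7, 6.1, 0.7]
opening: 0.0085
gripper_force: 30.0
```

```bash
cat > a.py <<'E'
from h import *
o=bot.get_obs(); p=o['tcp_pos']+[0,0,.044]  # grasp pt true z
# hinge ~ (.5841,.1063,.088)
h=np.array([.5845,.1064,.088]); psi=np.radians(2); d=(p-h)[:2]@[np.cos(psi),np.sin(psi)]
print('theta',np.arctan2(p[2]-.088,-d).round(3),'r',np.hypot(d,p[2]-.088).round(4),'F',o['force'].round(1),o['opening'],o['gripper_force'],'t',o['t'])
E
python3 a.py
```

```text
theta 0.497 r 0.1709 F [-6.7  6.1  0.7] 0.00849599568714588 30.028384923934937 t 6.15
```

>>> jog_arm([
  [0,-0.14,-0.3,0],
  [0,-0.32,-0.59,0],
  [0,-0.52,-0.87,0],
  [0,-0.74,-1.13,0],
  [0,-0.96,-1.39,0],
  [0,-1.2,-1.64,0],
  [0,-1.46,-1.87,0],
  [0,-1.72,-2.09,0],
  [0,-2.0,-2.3,0],
  [0,-2.28,-2.49,0],
])

```text
t: 7.15
tcp_pos: [0.4916, 0.1044, 0.189]
eef_rot: [2.263, -2.177, -0.001]
force: [-9.6, 2.1, 9.6]
opening: 0.0087
gripper_force: 30.0
```

```bash
python3 a.py
```

```text
theta 1.001 r 0.1722 F [-9.6  2.1  9.6] 0.008736345084663536 29.977603554725647 t 7.15
```

>>> jog_arm([
  [0,-0.27,-0.18,0],
  [0,-0.57,-0.34,0],
  [0,-0.88,-0.49,0],
  [0,-1.2,-0.61,0],
  [0,-1.53,-0.72,0],
  [0,-1.86,-0.82,0],
  [0,-2.19,-0.9,0],
  [0,-2.53,-0.97,0],
  [0,-2.87,-1.02,0],
  [0,-3.21,-1.05,0],
])

```text
t: 8.15
tcp_pos: [0.5736, 0.1071, 0.2146]
eef_rot: [2.263, -2.178, 0.002]
force: [-1.3, -3.0, 4.6]
opening: 0.009
gripper_force: 30.0
```

```bash
python3 a.py
```

```text
theta 1.507 r 0.1709 F [-1.3 -3.   4.6] 0.008980196146469482 29.999354481697083 t 8.15
```

>>> jog_arm([
  [0,-0.34,-0.02,0],
  [0,-0.69,-0.02,0],
  [0,-1.03,0,0],
  [0,-1.37,0.04,0],
  [0,-1.55,0.06,0],
  [0,-1.65,0.08,0],
  [0,-1.7,0.08,0],
  [0,-1.7,0.08,0],
])

```text
t: 8.95
tcp_pos: [0.616, 0.1085, 0.2113]
eef_rot: [2.262, -2.178, 0.001]
force: [-0.3, -5.0, 2.7]
opening: 0.0091
gripper_force: 30.0
```

```bash
python3 a.py
```

```text
theta 1.757 r 0.1703 F [-0.3 -5.   2.7] 0.009109823636428949 30.00724285840988 t 8.95
```

>>> jog_arm([
  [0,-1e-09,0,0],
  [0,0,0,0],
  [0,0,0,0],
  [0,0,0,0],
  [0,0,-0.7,0],
  [0,0,-1.5,0],
  [0,0,-2.5,0],
  [0,0,-3,0],
  [0,0,-3,0],
], jaw=0.4)

```text
t: 9.85
tcp_pos: [0.6164, 0.1102, 0.2886]
eef_rot: [-2.262, 2.176, -0.002]
force: [-0.2, -0.1, 0.6]
opening: 0.0351
gripper_force: 0.0
```

```bash
python3 - <<'E'
from h import *
goto([.4724,-.2675,.15],-178)
print(bot.get_obs()['joint_positions'].round(2))
c=cam('side'); cv2.imwrite('pics/s3.png',cv2.resize(c['color'][60:260,220:420,::-1],(600,600)))
E
```

```text
tcp [0.6164 0.1102 0.2886] yaw -87.78 tilt [-0.0013 -0.0035 -1.    ] row [14.88  6.36  5.5 ] 18.044 t 9.85 F [-0.2 -0.1  0.6]
[ 0.49  0.23  0.04  0.   -1.37 -0.45]
```

View pics/s3.png

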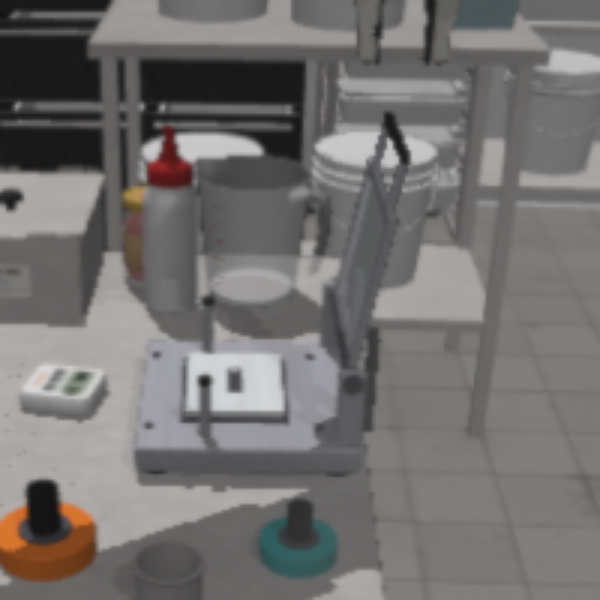

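The guard leans back on its stop, with the bar at about (397,135). The open bed shows the slot and pin at about (235,378). Next, the die.

>>> jog_arm([
  [1,0.4,0,0],
  [2.5,1,0,1.5],
  [4,1.7,0,3],
  [5.5,2.4,0,4.5],
  [7,3,0,6],
  [8.5,3.6,0,7.5],
  [10,4.3,0.5,9],
  [11.5,4.9,1.5,10.5],
  [13,5.5,2.5,12],
  [14,6,3,13.5],
], jaw=0.6)

```text
t: 10.9
tcp_pos: [0.4762, -0.2471, 0.208]
eef_rot: [0.661, -3.067, -0.004]
force: [0.8, -0.3, 0.3]
opening: 0.0525
gripper_force: 0.0
```

```bash
python3 - <<'E'
from h import *
goto([.4724,-.2675,.12],-178)
t=cam('top'); g=t['color'].max(2).astype(int)
cv2.imwrite('pics/t4.png',cv2.resize(t['color'][140:300,130:370,::-1],(780,520),interpolation=2)); np.savez('t4.npz',**t)
E
```

```text
tcp [ 0.4762 -0.2471  0.208 ] yaw -155.68 tilt [ 0.0034  0.0032 -1.    ] row [ 0.46 -0.69  3.52] 4.464 t 10.9 F [ 0.8 -0.3  0.3]
```

View pics/t4.png

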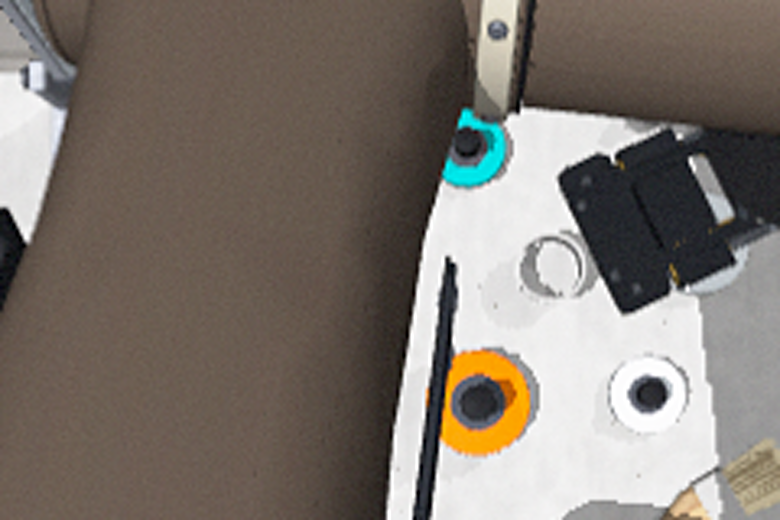

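The arm hides the press in this view. The gripper is approaching the die at about (710,265); cutter (555,265) and small die (650,393) are clear.

>>> jog_arm([
  [0.2,-0.3,0.5,1.5],
  [0.4,-0.6,1.5,3],
  [0.46,-0.7,3,4.4],
  [0.46,-0.7,4.5,4.4],
  [0.46,-0.7,5,4.4],
  [0.46,-0.7,5,4.4],
  [0.46,-0.7,5,4.4],
])

```text
t: 11.65
tcp_pos: [0.4766, -0.2667, 0.0876]
eef_rot: [-0.076, 3.14, -0.001]
force: [1.1, -0.1, -0.2]
opening: 0.0527
gripper_force: 0.0
```

```bash
python3 - <<'E'
from h import *
goto([.4724,-.2675,.0015],-178)
c=cam('side'); np.savez('s5.npz',**c)
cv2.imwrite('pics/s5.png',cv2.resize(c['color'][200:320,210:370,::-1],(800,600),interpolation=2))
E
```

```text
tcp [ 0.4766 -0.2667  0.0876] yaw -177.24 tilt [-5.e-04 -6.e-04 -1.e+00] row [ 0.17 -0.02  3.44] 0.152 t 11.65 F [ 1.1 -0.1 -0.2]
```

View pics/s5.png

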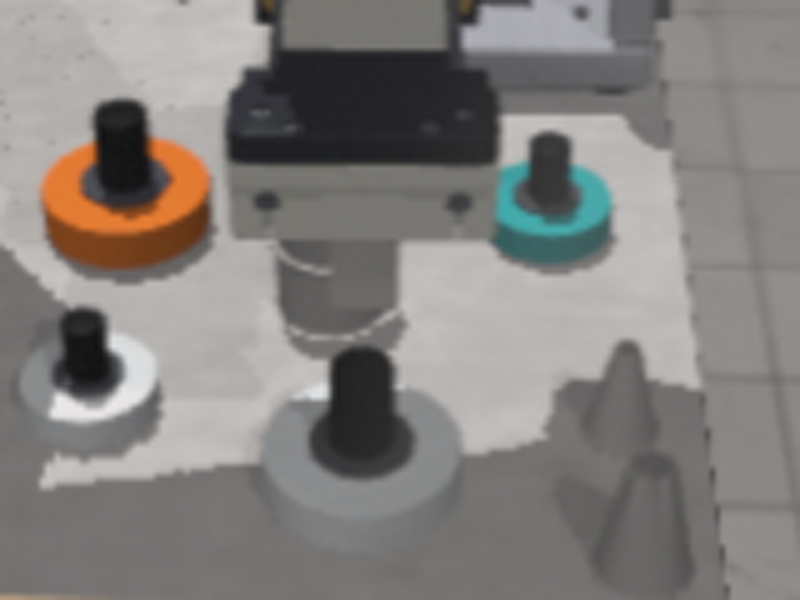

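```bash
python3 - <<'E'
from h import *
c=dict(np.load('s5.npz'))
for u in(277,280,283,286,289): print(u,[list(depthpts(c,[u,v])[0].round(3)) for v in(250,255,259,260,261,262)])
for u in(279,282,285): print('knob',u,[list(depthpts(c,[u,v])[0].round(3)) for v in(271,273,276,280)])
E
```

```text
277 [[np.float64(0.47), np.float64(-0.311), np.float64(0.141)], [np.float64(0.47), np.float64(-0.31), np.float64(0.13)], [np.float64(0.47), np.float64(-0.311), np.float64(0.122)], [np.float64(0.47), np.float64(-0.31), np.float64(0.12)], [np.float64(0.469), np.float64(-0.308), np.float64(0.116)], [np.float64(0.46), np.float64(-0.182), np.float64(0.012)]]
280 [[np.float64(0.475), np.float64(-0.311), np.float64(0.141)], [np.float64(0.475), np.float64(-0.31), np.float64(0.13)], [np.float64(0.474), np.float64(-0.308), np.float64(0.121)], [np.float64(0.475), np.float64(-0.311), np.float64(0.12)], [np.float64(0.474), np.float64(-0.31), np.float64(0.117)], [np.float64(0.466), np.float64(-0.179), np.float64(0.01)]]
283 [[np.float64(0.48), np.float64(-0.31), np.float64(0.141)], [np.float64(0.479), np.float64(-0.308), np.float64(0.129)], [np.float64(0.479), np.float64(-0.311), np.float64(0.123)], [np.float64(0.479), np.float64(-0.31), np.float64(0.12)], [np.float64(0.479), np.float64(-0.309), np.float64(0.117)], [np.float64(0.472), np.float64(-0.177), np.float64(0.008)]]
286 [[np.float64(0.484)
[... 738 characters left out ...]
4(-0.267), np.float64(0.06)], [np.float64(0.47), np.float64(-0.271), np.float64(0.059)], [np.float64(0.47), np.float64(-0.278), np.float64(0.057)], [np.float64(0.47), np.float64(-0.281), np.float64(0.05)]]
knob 282 [[np.float64(0.475), np.float64(-0.265), np.float64(0.059)], [np.float64(0.475), np.float64(-0.269), np.float64(0.057)], [np.float64(0.476), np.float64(-0.28), np.float64(0.059)], [np.float64(0.476), np.float64(-0.282), np.float64(0.052)]]
knob 285 [[np.float64(0.48), np.float64(-0.264), np.float64(0.057)], [np.float64(0.481), np.float64(-0.27), np.float64(0.058)], [np.float64(0.481), np.float64(-0.278), np.float64(0.058)], [np.float64(0.481), np.float64(-0.28), np.float64(0.05)]]
```

Fingertip true z is ≈0.115 against 0.0876 reported, the same ~27 mm offset as before, and its x matches the knob. I'll descend about 86 mm and grip.

>>> jog_arm([
  [0.15,0,1,0],
  [0.15,0,2,0],
  [0.15,0,2.8,0],
  [0.15,0,3.2,0],
  [0.15,0,3.45,0],
  [0.15,0,3.45,0],
])

```text
t: 12.3
tcp_pos: [0.4726, -0.2668, 0.0008]
eef_rot: [-0.075, 3.14, -0.0]
force: [-0.4, -0.2, 0.1]
opening: 0.0523
gripper_force: 0.0
```

>>> jog_arm([
  [0.15,0,0,0],
  [0.15,0,0,0],
  [0.15,0,0,0],
  [0.15,0,0,0],
  [0.15,0,0,0],
  [0.15,0,0,0],
], jaw=0)

```text
t: 12.9
tcp_pos: [0.4689, -0.2672, 0.001]
eef_rot: [-0.074, 3.14, -0.001]
force: [-1.0, -1.5, 5.6]
opening: 0.0244
gripper_force: 30.0
```

```bash
python3 - <<'E'
from h import *
goto([.4921,.1033,.08],-178)
c=dict(np.load('side0.npz'))
# pin from the side view in s3-like geometry: take fresh side view, blob in bed
c=cam('side'); np.savez('s6.npz',**c)
a=cv2.resize(c['color'][160:215,265:325,::-1],(600,550),interpolation=2); cv2.imwrite('pics/s6.png',a)
E
```

```text
tcp [ 0.4689 -0.2672  0.001 ] yaw -177.28 tilt [-8.e-04 -5.e-04 -1.e+00] row [-1.63 14.76 -3.17] 0.144 t 12.9 F [-1.  -1.5  5.6]
```

>>> jog_arm([
  [0,0,-0.4,0],
  [0,0,-1,0],
  [0,0,-2,0],
  [0,0,-3,0],
  [0,0,-4,0],
  [0,0,-4,0],
  [0,0,-4,0],
])

```text
t: 13.65
tcp_pos: [0.4682, -0.2666, 0.1006]
eef_rot: [-0.074, 3.14, 0.001]
force: [-0.4, -0.1, -3.5]
opening: 0.0243
gripper_force: 30.0
```

```bash
python3 - <<'E'
from h import *
goto([.4921,.1033,.105],-178)
t=dict(np.load('top0.npz')); g=cv2.cvtColor(t['color'],cv2.COLOR_RGB2GRAY)
print('top slot rows 201..211, cols 174..200'); print(g[201:212,174:200])
c=cam('side'); np.savez('s7.npz',**c); g=cv2.cvtColor(c['color'],cv2.COLOR_RGB2GRAY)
print('side rows 176..200 cols 286..312'); print(g[176:201,284:312])
# held die: black knob & disc
uu,vv=np.meshgrid(np.arange(230,340),np.arange(170,330)); uv=np.c_[uu.ravel(),vv.ravel()]; P=depthpts(c,uv)
tp=bot.get_obs()['tcp_pos']; k=(np.hypot(P[:,0]-tp[0],P[:,1]-tp[1])<.05)&(P[:,2]<tp[2]+.03)&(P[:,2]>.05)
Q=P[k]; top=Q[abs(Q[:,2]-np.percentile(Q[:,2],50))<.05]
for z in np.arange(.06,.16,.008):
    q=Q[abs(Q[:,2]-z)<.004]
    if len(q)>5: print('z%.3f'%z,len(q),'x',q[:,0].min().round(4),q[:,0].max().round(4),'y',q[:,1].min().round(4),q[:,1].max().round(4))
E
```

```text
tcp [ 0.4682 -0.2666  0.1006] yaw -177.32 tilt [-6.e-04  4.e-04 -1.e+00] row [-1.65 14.73 -0.17] 0.136 t 13.65 F [-0.4 -0.1 -3.5]
top slot rows 201..211, cols 174..200
[[151 148 149 148 148 149 150 152 148 151 150 148 150 150 152 152 151 146
  150 150 151 152 149 148 150 147]
 [150 150 150 147 148 152 150 149 152 152 151 154 153 147 143 147 150 146
  147 146 145 146 144 150 146 150]
 [148 147 149 144 139 141 140 138 139 138 138 137 136 136 134 135 137 136
  137 135 131 132 130 149 151 151]
 [148 146 148 144 127 125 126 130 133 129 128 124 126 123 122 122 125 122
  127 123 125 123 125 152 149 150]
 [148 151 150 145 123 124 133 139 140 138 137 124 122 125 125 126 122 124
  125 123 121 122 129 153 149 149]
 [151 151 150 144 124 120 131 139 142 145 137 122 126 125 126 128 123 126
  123 123 126 125 127 154 151 150]
 [150 149 152 143 123 124 125 137 138 137 131 126 127 125 125 122 123 126
  123 124 129 123 124 152 150 149]
 [152 149 148 147 126 128 128 132 136 134 126 131 128 128 131 134 134 135
  135 132 130 134 140 154 146 152]
 [147 154 150 147 135 143 139 143 145 144 142 145 144 141 14
[... 2747 characters left out ...]
2 222 222]
 [117 117 117 117 117 117 117 117 115  98  64  61  60  73  87  75  53 102
  141 145 146 147 147 149 151 151 151 151]
 [117 117 117 117 117 117 117 117 115  98  66  60  60  73  85  71  49  84
  114 118 120 119 120 120 121 124 123 123]
 [118 118 117 117 117 118 117 117 115  98  66  60  58  69  71  51  40  61
   80  84  84  84  85  85  86  86  88  89]
 [117 117 117 117 118 117 117 118 115  95  59  60  56  57  52  37  42  64
   84  88  89  89  88  85  82  81  82  83]]
z0.100 80 x 0.4391 0.5123 y -0.3059 -0.2712
z0.108 156 x 0.4393 0.5122 y -0.3061 -0.2722
z0.116 405 x 0.4383 0.512 y -0.3061 -0.2491
z0.124 252 x 0.4393 0.5117 y -0.3045 -0.2436
z0.132 9 x 0.4601 0.4874 y -0.2938 -0.2683
```

```bash
python3 -c "
from h import *
goto([.488,.1122,.1006],-178)"
```

```text
tcp [ 0.4676 -0.2665  0.0998] yaw -177.32 tilt [ 1.e-03  9.e-04 -1.e+00] row [-1.52 15.09 -0.02] 0.136 t 13.7 F [ 0.1 -0.1 -3.5]
```

>>> jog_arm([
  [-0.1,0.8,-0.2,0],
  [-0.2,2.4,-0.2,0],
  [-0.4,4.2,-0.2,0],
  [-0.6,6,-0.2,0],
  [-0.8,7.8,-0.2,0],
  [-1,9.6,-0.2,0],
  [-1.2,11.4,-0.2,0],
  [-1.4,13.2,-0.2,0],
  [-1.5,14.5,-0.2,0],
  [-1.5,15.1,-0.2,0],
])

```text
t: 14.7
tcp_pos: [0.4874, 0.1142, 0.1041]
eef_rot: [0.077, -3.139, 0.001]
force: [0.4, 0.1, -2.7]
opening: 0.0243
gripper_force: 30.0
```

>>> jog_arm([
  [0,0,0,0],
  [0,0,0.5,0],
  [0,0,1,0],
  [0,0,1.5,0],
  [0,0,1.8,0],
  [0,0,1.8,0],
  [0,0,1.8,0],
])

```text
t: 15.4
tcp_pos: [0.4881, 0.1114, 0.0604]
eef_rot: [0.073, -3.14, 0.001]
force: [-0.6, 0.4, -2.1]
opening: 0.0245
gripper_force: 30.0
```

```bash
python3 - <<'E'
from h import *
goto([.488,.1122,.049],-177.3)
c=cam('side'); np.savez('s8.npz',**c)
uu,vv=np.meshgrid(np.arange(250,350),np.arange(120,230)); uv=np.c_[uu.ravel(),vv.ravel()]; P=depthpts(c,uv); g=c['color'][uv[:,1],uv[:,0]].min(1)
for z in np.arange(.054,.1,.006):
    q=P[(abs(P[:,2]-z)<.003)&(P[:,1]>.05)&(P[:,1]<.16)&(P[:,0]<.55)&(P[:,0]>.43)]
    if len(q)>5: print('z%.3f'%z,len(q),'x',q[:,0].min().round(4),q[:,0].max().round(4),'y',q[:,1].min().round(4),q[:,1].max().round(4))
E
```

```text
tcp [0.4881 0.1114 0.0604] yaw -177.33 tilt [ 4.e-04 -4.e-04 -1.e+00] row [0.   0.03 0.46] -0.006 t 15.4 F [-0.6  0.4 -2.1]
z0.060 40 x 0.4583 0.5312 y 0.0708 0.1035
z0.066 60 x 0.4582 0.5337 y 0.0708 0.1141
z0.072 60 x 0.4582 0.5334 y 0.0707 0.1094
z0.078 224 x 0.4583 0.5332 y 0.0696 0.1438
z0.084 29 x 0.4763 0.5253 y 0.0825 0.1259
z0.090 21 x 0.478 0.5071 y 0.0805 0.126
z0.096 28 x 0.478 0.507 y 0.0808 0.1272
```

>>> jog_arm([
  [0,0,0.15,0],
  [0,0,0.3,0],
  [0,0,0.45,0],
  [0,0,0.55,0],
  [0,0,0.62,0],
  [0,0,0.62,0],
  [0,0,0.62,0],
])

```text
t: 16.15
tcp_pos: [0.4881, 0.112, 0.0449]
eef_rot: [0.074, -3.141, 0.0]
force: [0.4, -1.2, -2.8]
opening: 0.0245
gripper_force: 30.0
```

No contact force with the underside at about 44 mm, below the 47 mm pin tip, so the pin is in the hole. Lowering onto the bed, then pressing.

>>> jog_arm([
  [0,0,0.06,0],
  [0,0,0.12,0],
  [0,0,0.17,0],
  [0,0,0.17,0],
  [0,0,0.17,0],
  [0,0,0.17,0],
])

```text
t: 16.75
tcp_pos: [0.4881, 0.112, 0.0408]
eef_rot: [-0.074, 3.141, 0.0]
force: [-1.7, 0.8, 1.8]
opening: 0.0242
gripper_force: 30.0
```

>>> jog_arm([
  [0,0,0.05,0],
  [0,0,0.1,0],
  [0,0,0.15,0],
  [0,0,0.2,0],
  [0,0,0.25,0],
  [0,0,0.25,0],
  [0,0,0.25,0],
])

```text
t: 17.45
tcp_pos: [0.4882, 0.112, 0.035]
eef_rot: [-0.075, 3.14, 0.0]
force: [-5.8, 0.1, 10.4]
opening: 0.0242
gripper_force: 30.0
```

>>> jog_arm([
  [0.04,0,0.02,0],
  [0.04,0,0.04,0],
  [0.04,0,0.04,0],
  [0.04,0,0.04,0],
  [0.04,0,0.04,0],
])

```text
t: 17.95
tcp_pos: [0.4882, 0.1121, 0.0349]
eef_rot: [-0.075, 3.138, 0.0]
force: [-4.8, -2.4, 16.1]
opening: 0.0245
gripper_force: 30.0
```

```bash
python3 - <<'E'
from h import *
goto([.488,.112,.035],-177.3)
c=cam('side'); np.savez('s9.npz',**c)
uu,vv=np.meshgrid(np.arange(220,420),np.arange(60,260)); uv=np.c_[uu.ravel(),vv.ravel()]; P=depthpts(c,uv)
q=P[(P[:,2]>.045)&(P[:,2]<.065)&(np.hypot(P[:,0]-.495,P[:,1]-.11)<.037)&(np.hypot(P[:,0]-.495,P[:,1]-.11)>.017)]
A=np.c_[q[:,:2]-q[:,:2].mean(0),np.ones(len(q))]; k=abs(q[:,2]-np.median(q[:,2]))<.004; print('disc top',np.linalg.lstsq(A[k],q[k,2],rcond=None)[0],k.sum(),np.percentile(q[:,2],[50,80,90]))
t=depthpts(dict(np.load('s8.npz')),uv); q=t[(t[:,2]>.07)&(t[:,2]<.09)&(np.hypot(t[:,0]-.495,t[:,1]-.11)<.037)&(np.hypot(t[:,0]-.495,t[:,1]-.11)>.017)]; print('before (rep .0604)',np.percentile(q[:,2],[50,80,90]))
cv2.imwrite('pics/s9.png',cv2.resize(c['color'][60:260,220:420,::-1],(600,600),interpolation=2))
E
```

```text
tcp [0.4882 0.1121 0.0349] yaw -177.25 tilt [-2.2e-03  2.0e-04 -1.0e+00] row [ 0.01 -0.   -0.  ] 0.01 t 17.95 F [-4.8 -2.4 16.1]
disc top [0.00039375 0.01637816 0.05394894] 202 [0.05391334 0.05500672 0.05564305]
before (rep .0604) [0.07930833 0.08019654 0.08097105]
```

View pics/s9.png

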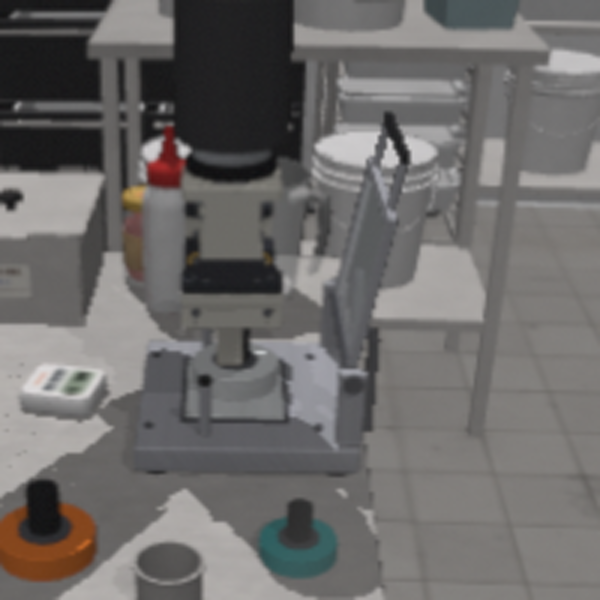

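The die sits flat on the bed at about (235,375), held by the fingers, and the guard is back. The force rose without further travel, so the bed is on its stop. I'll ease the push slightly and hand in.

>>> jog_arm([
  [0,0,-0.02,0],
  [0,0,-0.02,0],
  [0,0,-0.02,0],
  [0,0,-0.02,0],
])

```text
t: 18.4
tcp_pos: [0.4882, 0.112, 0.0349]
eef_rot: [-0.075, 3.139, 0.0]
force: [-1.9, -1.2, 10.3]
opening: 0.0244
gripper_force: 30.0
```

```bash
python3 -c "
from h import *
o=bot.get_obs(); print(o['tcp_pos'],o['force'],o['gripper_force'])
print(bot.job_done() if o['tcp_pos'][2]<.0358 and o['force'][2]>8 else 'hold')"
```

```text
[0.48819328 0.11203567 0.0349172 ] [-1.91023078 -1.23554909 10.26353234] 30.00223159790039
the job is handed in; nothing more can be done
None
```

I handed the job in at 18.4 s without seeing the verdict: the guard is back on its stop, and the die is over the pin, gripped by its knob and pressed down until the bed stopped moving (about 10 N measured at the wrist).

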